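# Pin down the blower cover crosswise

### The job

Fasten the cover of the heater blower by pressing the pins of its four push rivets fully home with a fingertip, gently and one after another, crosswise so that the cover lies flat: first the rivet on the straight outer side of the outlet duct, then the one diagonally across the fan from it, then the one in the corner where the duct's inner side meets the drum, and last the one diagonally across from that. Do not lift or shove the blower, and leave the socket standing on the cover and everything else on the bench where it is.

Things in the scene. Friction and masses are not known exactly. Their poses are not given: they have to be found in the camera images.
- blower: cab-heater blower lying loose on the bench, fan inlet up, 1.6 kg: black plastic drum 162 mm across, black cover, one square outlet duct 70 mm wide leaving the drum tangentially. Origin: centre of the drum's underside; +x along the duct to its mouth 150 mm away; duct at y -81 to -11 mm; z up. Cover top 86 mm above the bench, inlet lip 92 mm. Thin plastic: over 40 N on it is not gentle
- duct_mouth (a point): middle of the upper edge of the duct's open end, 86 mm above the bench
- rivet_a_top (a point): centre of the top of the pin of push rivet a, on the straight outer side of the outlet duct (blower frame x 74, y -97 mm). White nylon: round pin 12 mm across in a flat collar 24 mm across, collar top 89 mm above the bench. The pin starts 5 to 7 mm above its collar; home, its top is 0.5 mm above it. The point moves with the pin
- rivet_a (a joint): how far the pin of rivet a is pushed in, m: 0 = standing 7 mm out of its collar, 0.0065 = home against its stop, flush to the eye. It slides straight down against a steady 3.5 to 4 N, stays where it is left, and stops hard when home
- rivet_b_top (a point): centre of the top of the pin of push rivet b, on the drum's rim diagonally opposite rivet a, across the fan inlet (blower frame x -68, y 68 mm). White nylon: round pin 12 mm across in a flat collar 24 mm across, collar top 89 mm above the bench. The pin starts 5 to 7 mm above its collar; home, its top is 0.5 mm above it. The point moves with the pin
- rivet_b (a joint): how far the pin of rivet b is pushed in, m: 0 = standing 7 mm out of its collar, 0.0065 = home against its stop, flush to the eye. It slides straight down against a steady 3.5 to 4 N, stays where it is left, and stops hard when home
- rivet_c_top (a point): centre of the top of the pin of push rivet c, in the corner where the inner side of the duct meets the drum (blower frame x 74, y 64 mm). White nylon: round pin 12 mm across in a flat collar 24 mm across, collar top 89 mm above the bench. The pin starts 5 to 7 mm above its collar; home, its top is 0.5 mm above it. The point moves with the pin
- rivet_c (a joint): how far the pin of rivet c is pushed in, m: 0 = standing 7 mm out of its collar, 0.0065 = home against its stop, flush to the eye. It slides straight down against a steady 3.5 to 4 N, stays where it is left, and stops hard when home
- rivet_d_top (a point): centre of the top of the pin of push rivet d, on the drum's rim diagonally opposite rivet c, across the fan inlet (blower frame x -68, y -68 mm). White nylon: round pin 12 mm across in a flat collar 24 mm across, collar top 89 mm above the bench. The pin starts 5 to 7 mm above its collar; home, its top is 0.5 mm above it. The point moves with the pin
- rivet_d (a joint): how far the pin of rivet d is pushed in, m: 0 = standing 7 mm out of its collar, 0.0065 = home against its stop, flush to the eye. It slides straight down against a steady 3.5 to 4 N, stays where it is left, and stops hard when home
- socket: steel socket 26 mm across, 34 mm tall, standing on the blower's cover near the edge on the side away from the duct, midway between rivets b and d; a bystander, to be left alone. Origin: centre of its underside
- bearing: ball bearing 72 mm across, 18 mm tall, lying on the bench near the blower; a bystander, to be left alone. Origin: centre of its underside
- screwdriver: screwdriver 190 mm long, lying near the blower; a bystander, to be left alone. Origin: centre of its underside, +x towards the working end
- spanner: spanner 170 mm long, lying near the blower; a bystander, to be left alone. Origin: centre of its underside, +x towards the working end
- seal: black rubber shaft seal 60 mm across, 9 mm tall, lying near the blower; a bystander, to be left alone. Origin: centre of its underside
- spray: grey spray can 58 mm across, 190 mm tall, standing to the right of the blower; a bystander, to be left alone. Origin: centre of its underside
- grease: grease jar 84 mm across, 85 mm tall, to the left of the blower; a bystander, to be left alone. Origin: centre of its underside
- dish: steel parts dish 100 mm across, 28 mm tall, to the right of the blower; a bystander, to be left alone. Origin: centre of its underside

How it is judged (in metres and radians):
On the way, in this order (a step that is already met when the one before it is completed fails the run):
1. the rivet on the duct's outer side is home (value of joint rivet_a above 0.0053 m), for 0.1 s.
2. the rivet diagonally across from it is home (value of joint rivet_b above 0.0053 m), for 0.1 s.
3. the rivet in the corner between duct and drum is home (value of joint rivet_c above 0.0053 m), for 0.1 s.
4. the last rivet is home (value of joint rivet_d above 0.0053 m), for 0.1 s.
At the end, for the whole second after the job is handed in: All four pins are home (within 1.2 mm of their stops) and the blower is at rest, upright, within 20 mm of where it stood, and every bystander is within 25 mm of where it stood (value of joint each of rivet_a, rivet_b, rivet_c, rivet_d above 0.0053 m and linear speed of blower below 0.02 m/s and distance of blower from where it was at the start of the episode below 0.02 m and angle between blower's own z axis and vertical below 0.08 rad and distance of each of socket, bearing, screwdriver, spanner, seal, spray, grease, dish from where it was at the start of the episode below 0.025 m); the robot touches nothing.
It fails at once if a rivet is pushed in before the one ahead of it in the order is home ((value of joint rivet_b above 0.0035 m and not (value of joint rivet_a above 0.0053 m)) or (value of joint rivet_c above 0.0035 m and not (value of joint rivet_b above 0.0053 m)) or (value of joint rivet_d above 0.0035 m and not (value of joint rivet_c above 0.0053 m))).
It fails at once if the blower is pressed harder than 40 N (contact force between the fingers and blower above 40 N).
It fails at once if the blower is lifted, tipped or shoved more than 20 mm (distance of blower from where it was at the start of the episode above 0.02 m or angle between blower's own z axis and vertical above 0.08 rad).
It fails at once if a bystander is moved by more than 25 mm (distance of any of socket, bearing, screwdriver, spanner, seal, spray, grease, dish from where it was at the start of the episode above 0.025 m).
It also fails if it takes over 48 s, if anything falls off the work surface, if the arm or the gripper's body presses on something with over 40 N, if the wrist force passes 120 N, or if a joint passes its speed limit or range.

### The arm

A 6-joint arm with a two-finger parallel gripper is mounted at the origin on the work surface. World frame = base frame: x ahead of the robot, y to its left, z up, the work surface at z = 0. Lengths are in mm, angles in rad, forces in N, time in s.
With the tool pointing down it reaches from about 300 to 850 mm from the base axis. Payload 4.2 kg.
Tool frame: the origin (TCP) lies on the centre line of the jaws, within the pads' length; the fingertips stand 17 mm ahead of it and the grasp point (between the pads) lies 2 mm behind it; z points along the fingers, y is the line along which they close (so a half turn about z gives the same grasp; the last joint's range is limited). The gripper opens to 91 mm and grips with 3 to 60 N. Pads are 32 mm wide; open, the fingers measure 118 mm over their backs; the gripper's body (76 mm by 178 mm) begins 60 mm behind the grasp point.
Start: joints at [1.295, 0.32, 1.565, -0, 1.257, -0.02], TCP at [145.488, 556.307, 202.876] pointing down, gripper open.
Joint ranges: [-3.11, 3.11], [-0.84, 2.01], [0.21, 2.61], [-1.34, 4.49], [0.05, 2.63], [-2.56, 2.56]. Speed limits (rad/s): [2.57, 2.57, 3.14, 3.14, 3.14, 3.14].

### API

Orientations are given as a rotation vector (axis times angle).
In Python, from workcell import * gives the robot as it stands.
- The arm moves only by the tool step_arm, never from a script. Its argument "motion" is one flat list of numbers, 7 for each row, row after row: the shift along the world's x, y, z in mm, then the turn, a rotation vector about the world's x, y, z in degrees, then the closure, from 0 (fully open) to 1 (shut). In form: [dx, dy, dz, rx, ry, rz, fingers, dx, dy, dz, rx, ry, rz, fingers, ...]. A call has exactly 10 rows; each row shifts and turns the commanded pose from where the row before left it; what a row does not reach is not made up. A row lasts 1/12 s, in which the tool goes at most 41.7 mm and 7.16 degrees, less where a joint would pass 70% of its speed; a pose out of reach is approached as far as the arm can. A call with a gripper value outside its range is refused whole. The fingers move at their own pace and stop on an object; "force" is the grip in N (left out, the last holds). Time passes only in rows, so rows that do not move let the fingers close, or fill a call up. It gives the time, the measured TCP pose, the force, the opening and the grip force at its end, in the units of the state.
- get_state(): the state, without advancing time (a new reading comes with each control period).
- snapshot(name): name is "side" or "top" or "wrist"; returns a dict with "img" (384x512x3 uint8, blue, green, red), "fx", "fy", "cx", "cy" (pixels), "R" (3x3) and "t" (3): a world point X has camera coordinates R X + t. Camera axes: x right, y down, z forward; pixel columns grow to the right and rows downward; lengths in mm; the calibration is good to about 2 mm. A picture is of the moment at which its call begins. There is no depth.
- finish_job(): hands the job in; it is judged then, once.
The state is a dict: "time_s": time; "q": joint angles; "qvel": joint speeds; "joint_torque": joint torques, N m; "tool_pos": TCP position; "tcp_rot": TCP orientation; "ft_force": force on the tool from outside, world axes, zero at the start; "torque": the same for the moment, N m; "opening": finger opening in mm; "finger_force": force on a finger pad.
Only numpy, scipy, OpenCV 4.12 (cv2) and the standard library are available. Lean on these libraries where they do the work, as an engineer would, in place of code of your own. Each camera call takes 0.05 s, during which the arm holds its last target. There are 200 camera calls.

## Working session

There is one attempt and no reset: what is moved stays moved. The work goes in short steps, Python scripts to look and compute and a tool call to move; the robot and the scene stay as the last step left them, time stands still between calls to the robot, and variables do not carry over. Pictures are saved under pics/ and viewed, at most 10 in all, crops included, and the job is handed in when it is done.

Besides the shell and the picture viewer there is one more tool, called after "Call:" as a command line: name --argument value ..., lists and objects as JSON in quotes. step_arm: Moves the arm, as the interface text tells. Its arguments: {"type":"object","properties":{"motion":{"type":"array"},"force":{"type":"number"}},"required":["motion"]}

```bash
mkdir -p pics; python3 - <<'E'
from workcell import *
import cv2
for n in ("top","side"):
    s=snapshot(n); cv2.imwrite(f"pics/{n}0.png",cv2.resize(s["img"],(800,600),interpolation=cv2.INTER_CUBIC))
    cv2.imwrite(f"{n}_raw.png",s["img"])
    print(n,s["fx"],s["fy"],s["cx"],s["cy"],s["R"].tolist(),s["t"].tolist())
st=get_state();print(st["time_s"],st["tool_pos"],st["tcp_rot"],st["opening"],st["ft_force"])
E
```

```text
top 361.7739130643418 361.7739130643418 253.61848314048885 195.86431914848126 [[0.003253987832614999, -0.9997241680697103, -0.02325939252239691], [-0.9977719809439476, -0.0016959248758902212, -0.06669481150739225], [0.066636968766417, 0.02342459425776841, -0.9975022820913658]] [2.3100905864167958, 580.4025262840244, 1194.447276159639]
side 426.23156994716186 426.23156994716186 261.16051405356177 194.70832466812857 [[-0.9444192686058257, -0.3286786867096636, -0.006524261555705025], [-0.23835201308355045, 0.6982746460871179, -0.6749821008670739], [0.22640795689430934, -0.6359110311472198, -0.7378052571784938]] [538.8960748460061, 198.20814889279896, 1003.8936600520262]
0.1 [145.3331713  555.84996195 202.11160917] [-4.00648027e-01 -3.11569546e+00  2.47334782e-03] 91.24676828898976 [-0.24742571  0.29669279 -0.03033972]
```

View pics/top0.png

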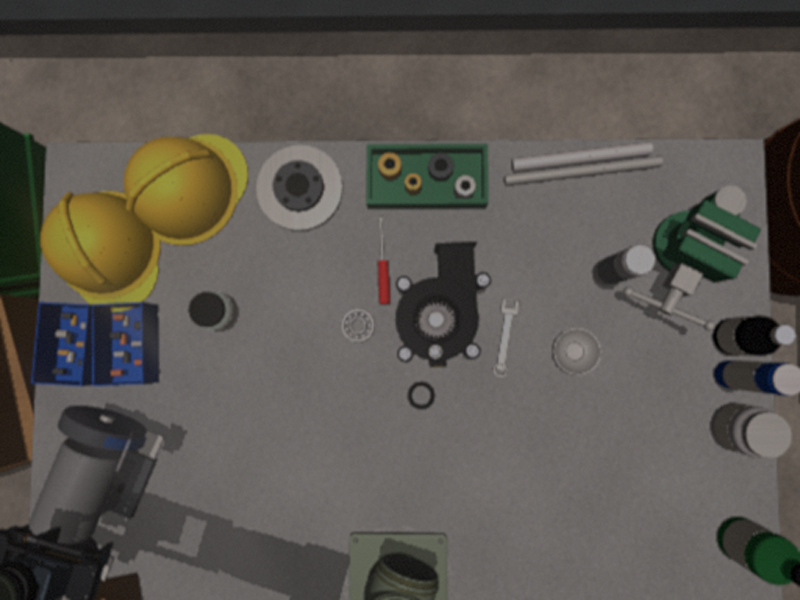

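View pics/side0.png

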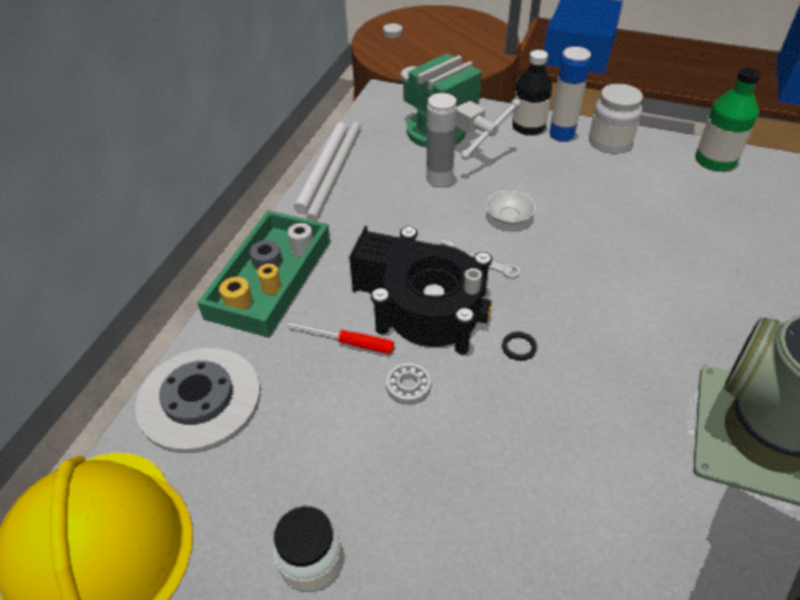

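The top view shows the blower at about (438,318), with the duct pointing away from the robot (+x). In 800x600 pixels, rivet a is at about (483,280), b (405,354), c (404,284) and d (472,351), with the socket at (435,351). I'll enlarge both views.

```bash
python3 - <<'E'
import cv2
t=cv2.imread("top_raw.png")[145:245,240:325]; s=cv2.imread("side_raw.png")[140:230,215:325]
cv2.imwrite("pics/tc.png",cv2.resize(t,None,fx=6,fy=6,interpolation=cv2.INTER_CUBIC))
cv2.imwrite("pics/sc.png",cv2.resize(s,None,fx=6,fy=6,interpolation=cv2.INTER_CUBIC))
E
```

```text
(no output)
```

View pics/tc.png

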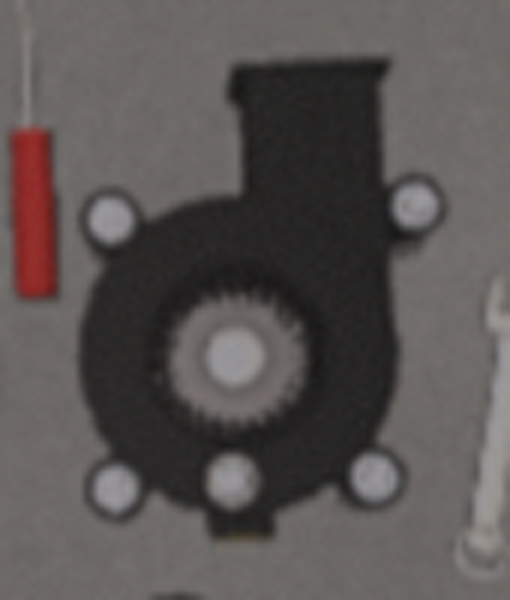

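View pics/sc.png

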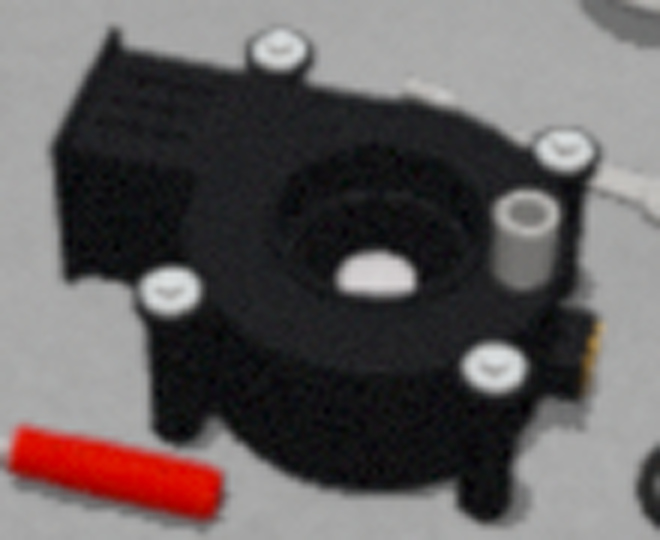

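The enlarged top crop puts the collar centres at a (416,205), b (114,488), c (111,219) and d (375,478). The side crop puts them at a (280,50), b (495,369), c (170,291) and d (567,150). Next I fit the blower pose to both views.

```bash
python3 - <<'E'
from workcell import *
import numpy as np
from scipy.optimize import least_squares
T=snapshot("top");S=snapshot("side")
pt=np.array([[416,205],[114,488],[111,219],[375,478]])/6-.42+[240,145]
ps=np.array([[280,50],[495,369],[170,291],[567,150]])/6-.42+[215,140]
B=np.array([[74,-97],[-68,68],[74,64],[-68,-68.]])
def proj(s,X):
    c=X@s["R"].T+s["t"]; return np.c_[c[:,0]/c[:,2]*s["fx"]+s["cx"],c[:,1]/c[:,2]*s["fy"]+s["cy"]]
def W(p):
    c,n=np.cos(p[2]),np.sin(p[2]); return np.c_[B@np.array([[c,n],[-n,c]])+p[:2],np.full(4,91.)]
for k in ("t","s","ts"):
    f=lambda p:np.r_[*[ (proj(v,W(p))-q).ravel() for n,v,q in(("t",T,pt),("s",S,ps)) if n in k]]
    r=least_squares(f,[480,0,0]);print(k,r.x.round(3),r.fun.round(1));print(W(r.x).round(1))
E
```

```text
t [ 5.51767e+02 -7.88890e+01  4.40000e-02] [ 0.1  0.   0.1  0.1 -0.1 -0.1 -0.  -0. ]
[[ 630.  -172.5   91. ]
 [ 480.8  -14.    91. ]
 [ 622.9  -11.7   91. ]
 [ 486.9 -149.8   91. ]]
s [ 5.50298e+02 -7.46640e+01  4.20000e-02] [ 0.  -0.1 -0.   0.   0.1  0.1 -0.1  0. ]
[[ 628.3 -168.5   91. ]
 [ 479.5   -9.6   91. ]
 [ 621.5   -7.6   91. ]
 [ 485.2 -145.5   91. ]]
ts [ 5.51108e+02 -7.71090e+01  4.30000e-02] [-0.5  0.3 -0.5  0.3 -0.6  0.1 -0.6  0.2 -0.  -0.7 -0.  -0.8  0.1 -0.6
 -0.2 -0.7]
[[ 629.2 -170.8   91. ]
 [ 480.2  -12.1   91. ]
 [ 622.3  -10.    91. ]
 [ 486.1 -148.    91. ]]
```

Call:
step_arm --motion '[17, -33, 0, 0, 0, 0, 1, 17, -33, 0, 0, 0, 0, 1, 17, -33, 0, 0, 0, 0, 1, 17, -33, 0, 0, 0, 0, 1, 17, -33, 0, 0, 0, 0, 1, 17, -33, 0, 0, 0, 0, 1, 17, -33, 0, 0, 0, 0, 1, 17, -33, 0, 0, 0, 0, 1, 17, -33, 0, 0, 0, 0, 1, 17, -33, 0, 0, 0, 0, 1]' --force 20

```text
time_s: 1.03
tool_pos: [315.8, 224.6, 202.9]
tcp_rot: [0.4, 3.116, 0.0]
ft_force: [1.0, 0.5, -0.6]
opening: 27.6
finger_force: 0.0
```

Call:
step_arm --motion '[28, -30, 0, 0, 0, 0, 1, 28, -30, 0, 0, 0, 0, 1, 28, -30, 0, 0, 0, 0, 1, 28, -30, 0, 0, 0, 0, 1, 28, -30, 0, 0, 0, 0, 1, 28, -30, 0, 0, 0, 0, 1, 28, -30, 0, 0, 0, 0, 1, 28, -30, 0, 0, 0, 0, 1, 28, -30, 0, 0, 0, 0, 1, 28, -30, 0, 0, 0, 0, 1]'

```text
time_s: 1.87
tool_pos: [596.4, -75.5, 202.6]
tcp_rot: [-0.402, -3.115, -0.0]
ft_force: [0.2, 0.7, 0.0]
opening: 0.6
finger_force: 0.0
```

Call:
step_arm --motion '[10, -32, -10, 0, 0, 0, 1, 10, -32, -10, 0, 0, 0, 1, 10, -32, -10, 0, 0, 0, 1, 3.5, 0, -10, 0, 0, 0, 1, 0, 0, -10, 0, 0, 0, 1, 0, 0, -10, 0, 0, 0, 1, 0, 0, -10, 0, 0, 0, 1, 0, 0, -4, 0, 0, 0, 1, 0, 0, 0, 0, 0, 0, 1, 0, 0, 0, 0, 0, 0, 1]'

```text
time_s: 2.7
tool_pos: [629.0, -168.8, 129.2]
tcp_rot: [0.399, 3.116, 0.0]
ft_force: [0.2, 0.2, 0.2]
opening: 0.9
finger_force: 0.0
```

```bash
python3 - <<'E'
from workcell import *
import cv2
s=snapshot("side")["img"][90:230,200:340]
w=snapshot("wrist")["img"]
a=cv2.resize(s,(500,500),interpolation=cv2.INTER_CUBIC)
cv2.imwrite("pics/p1.png",a);cv2.imwrite("pics/w1.png",w)
st=get_state();print(st["tool_pos"],st["tcp_rot"],st["ft_force"],st["opening"])
E
```

```text
[ 629.44104785 -169.2677628   129.80001682] [ 3.99320033e-01  3.11446816e+00 -2.57868390e-04] [-0.61108719  0.27029605 -0.52165216] 0.626239376086114
```

View pics/p1.png

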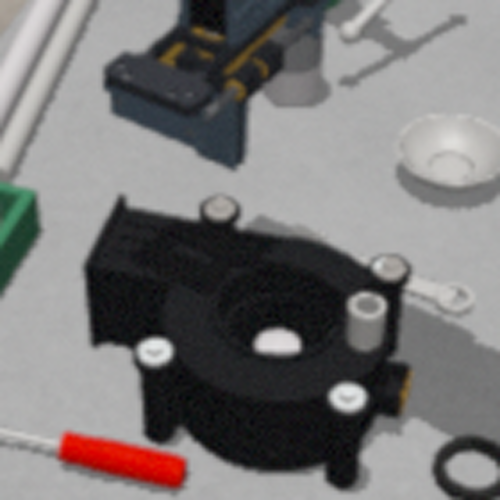

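View pics/w1.png

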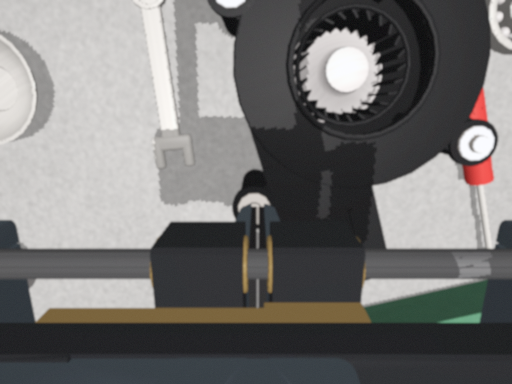

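The wrist view shows the closed fingertip directly over rivet a's collar at (253,203), and rivet c at (477,143). I'll check the predicted positions against this view.

```bash
python3 - <<'E'
from workcell import *
import numpy as np
from scipy.spatial.transform import Rotation as R
st=get_state();print(R.from_rotvec(st["tcp_rot"]).as_matrix().round(3).tolist())
tip=st["tool_pos"]+R.from_rotvec(st["tcp_rot"]).as_matrix()@[0,0,17]
P={"tip":tip,"a":[629.2,-170.8,90],"c":[622.3,-10,90],"d":[486.1,-148,90]}
for n in("wrist","side"):
    s=snapshot(n)
    for k,X in P.items():
        c=s["R"]@X+s["t"];print(n,k,(c[:2]/c[2]*s["fx"]+[s["cx"],s["cy"]]).round(1),c[2].round())
E
```

```text
[[-0.968, 0.252, 0.002], [0.252, 0.968, -0.0], [-0.002, 0.0, -1.0]]
wrist tip [254.4 217.2] 211.0
wrist a [252.5 206.6] 233.0
wrist c [476.  140.9] 221.0
wrist d [228.5 -18.3] 197.0
side tip [260.9 141.5] 1171.0
side a [261.2 147.5] 1189.0
side c [243.  187.7] 1085.0
side d [308.9 164.2] 1142.0
```

Call:
step_arm --motion '[0, -2, -5, 0, 0, 0, 1, 0, 0, -5, 0, 0, 0, 1, 0, 0, -3, 0, 0, 0, 1, 0, 0, -1, 0, 0, 0, 1, 0, 0, -1, 0, 0, 0, 1, 0, 0, -1, 0, 0, 0, 1, 0, 0, -1, 0, 0, 0, 1, 0, 0, -1, 0, 0, 0, 1, 0, 0, 0, 0, 0, 0, 1, 0, 0, 0, 0, 0, 0, 1]'

```text
time_s: 3.73
tool_pos: [629.0, -171.7, 110.9]
tcp_rot: [0.401, 3.116, 0.0]
ft_force: [0.5, -0.3, 0.5]
opening: 0.5
finger_force: 0.0
```

Call:
step_arm --motion '[0, 0, -0.5, 0, 0, 0, 1, 0, 0, -0.5, 0, 0, 0, 1, 0, 0, -0.5, 0, 0, 0, 1, 0, 0, -0.5, 0, 0, 0, 1, 0, 0, 0, 0, 0, 0, 1, 0, 0, 0, 0, 0, 0, 1, 0, 0, 0, 0, 0, 0, 1, 0, 0, 0, 0, 0, 0, 1, 0, 0, 0, 0, 0, 0, 1, 0, 0, 0, 0, 0, 0, 1]'

```text
time_s: 4.57
tool_pos: [629.0, -171.7, 108.9]
tcp_rot: [0.401, 3.116, 0.0]
ft_force: [0.0, 1.3, -0.1]
opening: 0.3
finger_force: 0.0
```

Call:
step_arm --motion '[0, 0, -0.5, 0, 0, 0, 1, 0, 0, -0.5, 0, 0, 0, 1, 0, 0, -0.5, 0, 0, 0, 1, 0, 0, -0.5, 0, 0, 0, 1, 0, 0, -0.3, 0, 0, 0, 1, 0, 0, 0, 0, 0, 0, 1, 0, 0, 0, 0, 0, 0, 1, 0, 0, 0, 0, 0, 0, 1, 0, 0, 0, 0, 0, 0, 1, 0, 0, 0, 0, 0, 0, 1]'

```text
time_s: 5.4
tool_pos: [629.0, -171.7, 106.6]
tcp_rot: [0.401, 3.116, 0.0]
ft_force: [-0.0, -0.1, 0.5]
opening: 0.9
finger_force: 0.0
```

```bash
python3 - <<'E'
from workcell import *
import cv2
s=snapshot("side")["img"][110:190,215:325]
w=snapshot("wrist")["img"][130:280,160:360]
a=cv2.resize(s,(660,480),interpolation=cv2.INTER_CUBIC)
cv2.imwrite("pics/p2.png",cv2.resize(cv2.hconcat([cv2.resize(s,(400,290),interpolation=2),cv2.resize(w,(387,290),interpolation=2)]),None,fx=1,fy=1))
st=get_state();print(st["tool_pos"],st["ft_force"])
E
```

```text
[ 629.00218611 -171.67002171  106.60307738] [ 0.72451529  1.14067244 -0.09056176]
```

View pics/p2.png

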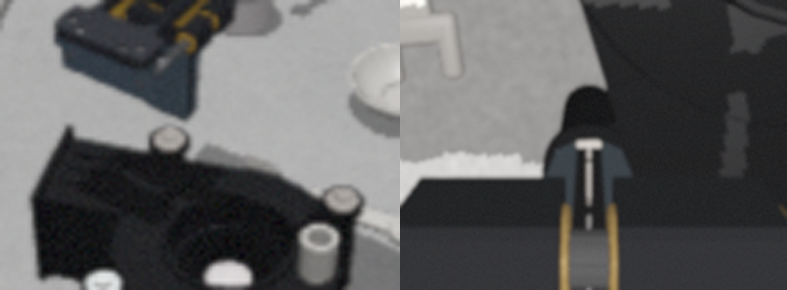

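The side view shows the fingers still clear above rivet a, with the finger's lower corner at about (193,116) and the rivet at (170,138). The force is zero too, so the closed tips reach less far than 17 mm. I'll keep going down in small steps while watching the force.

Call:
step_arm --motion '[0, 0, -0.5, 0, 0, 0, 1, 0, 0, -0.5, 0, 0, 0, 1, 0, 0, -0.5, 0, 0, 0, 1, 0, 0, -0.5, 0, 0, 0, 1, 0, 0, -0.5, 0, 0, 0, 1, 0, 0, -0.5, 0, 0, 0, 1, 0, 0, -0.5, 0, 0, 0, 1, 0, 0, -0.5, 0, 0, 0, 1, 0, 0, 0, 0, 0, 0, 1, 0, 0, 0, 0, 0, 0, 1]'

```text
time_s: 6.33
tool_pos: [629.0, -171.7, 102.5]
tcp_rot: [-0.401, -3.116, -0.0]
ft_force: [0.1, 0.4, -0.1]
opening: 0.6
finger_force: 0.0
```

```bash
python3 - <<'E'
import numpy as np
f,cx,cy=426.23,261.16,194.71
R=np.array([[-0.94442,-0.32868,-0.00652],[-0.23835,0.69827,-0.67498],[0.22641,-0.63591,-0.73781]]);t=np.array([538.9,198.2,1003.9])
for z in range(80,136,8):
  o=[]
  for d in([-12,17],[19,9],[-15.5,4],[15.5,-4]):
    c=R@np.array([629+d[0],-171.7+d[1],z])+t; o+=[(c[:2]/c[2]*f+[cx,cy]).round(1).tolist()]
  print(z,o)
E
```

```text
80 [[263.5, 154.8], [254.0, 150.5], [266.2, 152.1], [256.7, 147.9]]
88 [[263.5, 152.6], [253.9, 148.4], [266.2, 149.9], [256.7, 145.7]]
96 [[263.5, 150.4], [253.9, 146.2], [266.2, 147.7], [256.6, 143.6]]
104 [[263.5, 148.2], [253.8, 144.0], [266.2, 145.5], [256.6, 141.4]]
112 [[263.5, 146.0], [253.8, 141.8], [266.2, 143.3], [256.5, 139.1]]
120 [[263.5, 143.8], [253.7, 139.5], [266.2, 141.1], [256.5, 136.9]]
128 [[263.5, 141.5], [253.6, 137.3], [266.2, 138.8], [256.5, 134.6]]
```

```bash
python3 - <<'E'
from workcell import *
import cv2,numpy as np
s=snapshot("side");w=snapshot("wrist");
cv2.imwrite("s3.png",s["img"]);cv2.imwrite("w3.png",w["img"])
A=cv2.resize(s["img"][105:180,225:300],(400,400),interpolation=2)
B=cv2.resize(w["img"][150:250,207:307],(400,400),interpolation=2)
B=np.clip(B.astype(float)*1.8,0,255).astype(np.uint8);A=np.clip(A.astype(float)*1.5,0,255).astype(np.uint8)
cv2.imwrite("pics/p3.png",cv2.hconcat([A,B]))
print(w["fx"],w["cx"],w["cy"],(-w["R"].T@w["t"]).round(1),w["R"].round(3).tolist())
E
```

```text
321.62222801513616 257.2082906090385 188.14625887013256 [ 560.3 -151.9  284.9] [[0.254, 0.967, 0.001], [0.936, -0.246, 0.251], [0.243, -0.063, -0.968]]
```

View pics/p3.png

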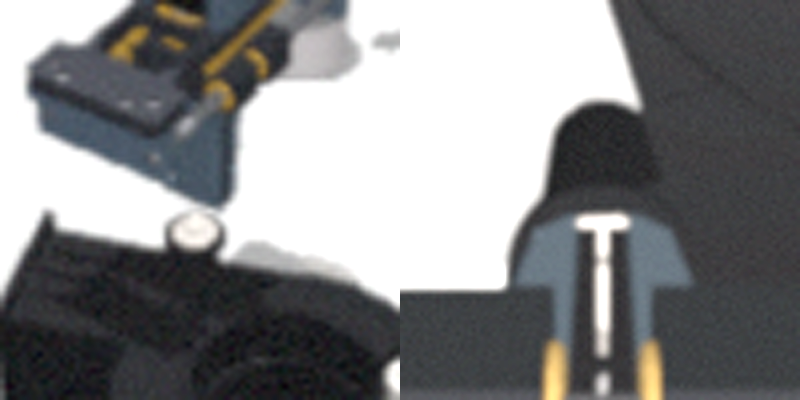

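In the side crop, rivet a at (195,232) is fully visible, and the finger's lower edge ends above it at about (225,208). The tip is still clearly above the pin, so I'll continue down.

Call:
step_arm --motion '[0, 0, -0.5, 0, 0, 0, 1, 0, 0, -0.5, 0, 0, 0, 1, 0, 0, -0.5, 0, 0, 0, 1, 0, 0, -0.5, 0, 0, 0, 1, 0, 0, -0.5, 0, 0, 0, 1, 0, 0, -0.5, 0, 0, 0, 1, 0, 0, -0.5, 0, 0, 0, 1, 0, 0, -0.5, 0, 0, 0, 1, 0, 0, 0, 0, 0, 0, 1, 0, 0, 0, 0, 0, 0, 1]'

```text
time_s: 7.27
tool_pos: [629.0, -171.7, 98.5]
tcp_rot: [-0.401, -3.116, -0.0]
ft_force: [-0.3, -0.2, 0.3]
opening: 0.4
finger_force: 0.0
```

Call:
step_arm --motion '[0, 0, -0.5, 0, 0, 0, 1, 0, 0, -0.5, 0, 0, 0, 1, 0, 0, -0.5, 0, 0, 0, 1, 0, 0, -0.5, 0, 0, 0, 1, 0, 0, -0.5, 0, 0, 0, 1, 0, 0, -0.5, 0, 0, 0, 1, 0, 0, -0.5, 0, 0, 0, 1, 0, 0, -0.5, 0, 0, 0, 1, 0, 0, 0, 0, 0, 0, 1, 0, 0, 0, 0, 0, 0, 1]'

```text
time_s: 8.1
tool_pos: [629.0, -171.7, 94.5]
tcp_rot: [-0.401, -3.116, -0.0]
ft_force: [0.1, 0.1, 0.3]
opening: 0.4
finger_force: 0.0
```

```bash
python3 - <<'E'
from workcell import *
import cv2,numpy as np
s=snapshot("side")["img"];t=snapshot("top")["img"];cv2.imwrite("s4.png",s)
A=cv2.resize(s[115:175,235:295],(400,400),interpolation=2)
B=cv2.resize(t[150:230,245:325],(400,400),interpolation=2)
B=np.clip(B.astype(float)*1.8,0,255).astype(np.uint8)
cv2.imwrite("pics/p4.png",cv2.hconcat([A,B]))
E
```

```text
(no output)
```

View pics/p4.png

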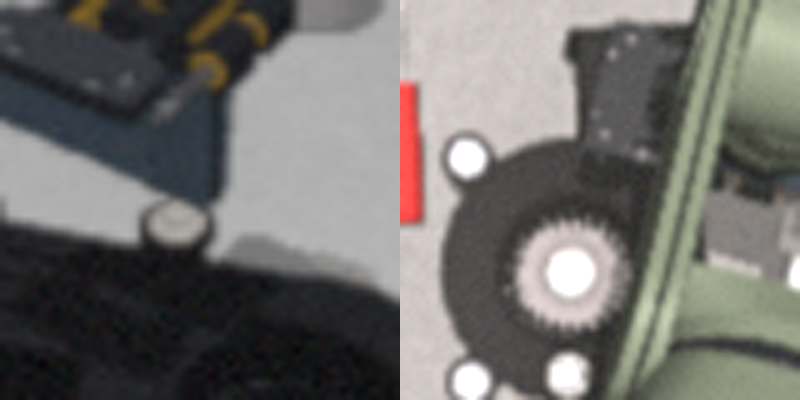

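The finger's lower corner at (215,197) has moved down but still sits above rivet a at (177,222). The body's end hangs well clear over the duct. I'll continue down under force watch.

Call:
step_arm --motion '[0, 0, -0.5, 0, 0, 0, 1, 0, 0, -0.5, 0, 0, 0, 1, 0, 0, -0.5, 0, 0, 0, 1, 0, 0, -0.5, 0, 0, 0, 1, 0, 0, -0.5, 0, 0, 0, 1, 0, 0, -0.5, 0, 0, 0, 1, 0, 0, -0.5, 0, 0, 0, 1, 0, 0, -0.5, 0, 0, 0, 1, 0, 0, 0, 0, 0, 0, 1, 0, 0, 0, 0, 0, 0, 1]'

```text
time_s: 9.03
tool_pos: [629.0, -171.7, 90.5]
tcp_rot: [-0.401, -3.116, -0.0]
ft_force: [-0.5, -0.0, 0.0]
opening: 0.1
finger_force: 0.0
```

Call:
step_arm --motion '[0, 0, -0.5, 0, 0, 0, 1, 0, 0, -0.5, 0, 0, 0, 1, 0, 0, -0.5, 0, 0, 0, 1, 0, 0, -0.5, 0, 0, 0, 1, 0, 0, -0.5, 0, 0, 0, 1, 0, 0, -0.5, 0, 0, 0, 1, 0, 0, -0.5, 0, 0, 0, 1, 0, 0, -0.5, 0, 0, 0, 1, 0, 0, 0, 0, 0, 0, 1, 0, 0, 0, 0, 0, 0, 1]'

```text
time_s: 9.87
tool_pos: [629.0, -171.7, 86.5]
tcp_rot: [-0.401, -3.116, -0.0]
ft_force: [0.5, -1.3, 0.3]
opening: 0.2
finger_force: 0.0
```

```bash
python3 - <<'E'
from workcell import *
import cv2,numpy as np
np.set_printoptions(linewidth=200)
s=snapshot("side")["img"];cv2.imwrite("s5.png",s)
print("rows135..158 cols 252..276 (gray//10)")
for n,i in(("s4",cv2.imread("s4.png")),("now",s)):
    g=cv2.cvtColor(i,6)[135:158,252:277]//10
    print(n);print("\n".join(str(135+k)+" "+" ".join("%2d"%v for v in r) for k,r in enumerate(g)))
w=snapshot("wrist");cv2.imwrite("w5.png",w["img"])
g=cv2.cvtColor(w["img"],6)[190:240:2,230:286:2]//10
print("wrist");print("\n".join(str(190+2*k)+" "+" ".join("%2d"%v for v in r) for k,r in enumerate(g)))
E
```

```text
rows135..158 cols 252..276 (gray//10)
s4
135  6  6  5  5  5  5  5  5  5  5  5  5  5  5  5  4  6 12 16 17 17 17 17 17 17
136  5  6  5  5  6  5  5  5  5  5  5  5  5  5  5  4  6 12 17 17 17 17 17 17 17
137  6  6  6  6  5  5  5  5  5  5  5  5  5  5  4  4  6 12 17 17 17 17 17 17 17
138  6  5  5  5  5  5  5  5  5  5  5  5  5  6  5  4  7 13 17 17 17 17 17 17 17
139  6  5  6  5  6  5  5  5  5  5  5  5  5  6  5  4  7 13 17 17 17 17 17 17 17
140  9  7  6  6  6  6  5  5  5  5  5  5  5  5  5  4  7 13 17 17 17 17 17 17 17
141 15 12 10  8  6  6  5  5  5  5  5  5  5  5  5  4  7 13 17 17 17 17 17 17 17
142 16 16 16 14 10  7  5  5  5  5  5  5  5  5  4  4  8 14 17 17 17 17 17 17 17
143 17 17 17 16 15 12  9  7  6  5  5  5  5  5  4  4 10 15 17 17 17 17 17 17 17
144 17 17 17 17 17 16 15 13  9  7  6  6  5  5  5  6 12 16 17 17 17 17 17 17 17
145 17 17 17 17 16 15 13 12 13 14 12  9  6  6  8 12 15 17 17 17 17 17 17 17 17
146 17 17 17 16 14 11 12 14 16 16 16 15 12  8 10 15 17 17 17 17 17 17 17 17 17
147 17 17 17 15 10 11 15 15 16 16 16 16 15 13  9 14 17 17 17 17 17 17 17 17 17
148 17 17 17 15  8 12 16 16 15 1
[... 4084 characters left out ...]
  3  3  3  3  3  3  3  4  6  6  5  3  3  9 11  3  3  4  6  6  4  4  3  3  3  3  3  3
226  3  3  3  3  3  3  3  4  6  6  4  3  3 12 14  4  3  4  6  6  4  3  3  3  3  3  3  3
228  3  3  3  3  3  3  3  3  6  6  4  3  3 13 15  4  3  4  6  6  4  3  3  3  3  3  3  3
230  3  3  3  3  3  3  3  3  6  6  4  3  3 13 15  4  3  4  6  6  3  3  3  3  3  3  3  3
232  3  3  3  3  3  3  3  3  6  6  4  3  3 10 13  4  3  3  6  6  4  3  3  3  3  3  3  3
234  4  3  3  3  3  3  3  4  6  6  3  2  3  9 11  3  3  3  5  7  5  3  3  3  3  3  3  3
236  3  3  3  3  3  4  4  7  9  6  4  3  3  9 11  3  3  3  6  8  8  4  3  3  3  3  3  3
238  3  3  3  3  3  3  4  9 10  7  3  3  3  9 11  3  3  3  6  9  9  5  3  3  3  3  3  3
```

Call:
step_arm --motion '[0, 0, -0.5, 0, 0, 0, 1, 0, 0, -0.5, 0, 0, 0, 1, 0, 0, -0.5, 0, 0, 0, 1, 0, 0, -0.5, 0, 0, 0, 1, 0, 0, -0.5, 0, 0, 0, 1, 0, 0, -0.5, 0, 0, 0, 1, 0, 0, -0.5, 0, 0, 0, 1, 0, 0, -0.5, 0, 0, 0, 1, 0, 0, 0, 0, 0, 0, 1, 0, 0, 0, 0, 0, 0, 1]'

```text
time_s: 10.8
tool_pos: [629.0, -171.7, 82.9]
tcp_rot: [0.401, 3.116, 0.0]
ft_force: [-0.8, 0.5, 2.5]
opening: 0.7
finger_force: 1.7
```

Contact begins: 2.5 N upward at TCP z 82.9. I'll press on in small steps. A force that stays around 4 N means the pin is sliding, and a steep rise means a hard stop.

Call:
step_arm --motion '[0, 0, -0.4, 0, 0, 0, 1, 0, 0, -0.4, 0, 0, 0, 1, 0, 0, -0.4, 0, 0, 0, 1, 0, 0, -0.3, 0, 0, 0, 1, 0, 0, 0, 0, 0, 0, 1, 0, 0, 0, 0, 0, 0, 1, 0, 0, 0, 0, 0, 0, 1, 0, 0, 0, 0, 0, 0, 1, 0, 0, 0, 0, 0, 0, 1, 0, 0, 0, 0, 0, 0, 1]'

```text
time_s: 11.63
tool_pos: [629.0, -171.7, 81.0]
tcp_rot: [-0.401, -3.116, -0.0]
ft_force: [-0.3, 0.3, 2.0]
opening: 0.5
finger_force: 1.3
```

```bash
python3 - <<'E'
from workcell import *
import cv2,numpy as np
s=snapshot("side")["img"];w=snapshot("wrist")["img"];cv2.imwrite("s6.png",s)
st=get_state();print(st["tool_pos"],st["ft_force"],st["torque"])
for n,i in(("s5",cv2.imread("s5.png")),("now",s)):
    g=cv2.cvtColor(i,6)[142:154,252:272]//10
    print(n);print("\n".join(str(142+k)+" "+" ".join("%2d"%v for v in r) for k,r in enumerate(g)))
E
```

```text
[ 629.00912748 -171.70017279   80.9923708 ] [-0.74650631  0.68713561  2.40283134] [ 0.03838334  0.17282666 -0.00424314]
s5
142  7  6  5  6  5  5  5  5  5  5  5  5  5  5  5  4  7 13 17 17
143 14 11  8  7  6  5  5  5  5  5  5  5  5  5  4  4  7 13 17 17
144 17 16 15 12  9  6  5  5  5  5  5  5  5  5  5  4  8 13 17 17
145 17 17 17 16 14 11  6  6  6  5  5  5  5  5  4  5 10 15 17 17
146 17 17 17 16 13  9 10 10  8  7  6  5  5  5  5  6 12 17 17 17
147 17 17 17 15 10 11 14 14 14 13 10  7  6  6  6 10 15 17 17 17
148 17 17 17 15  8 12 16 16 15 15 14 13 11  7  7 12 17 17 17 17
149 17 17 17 14  7 11 15 16 16 16 16 16 14  9  6 13 17 17 17 17
150 16 17 16 14  6  6 11 14 15 16 16 15 10  6  6 13 17 17 16 14
151  9 11 11 10  5  3  5  8 10 10 10  9  5  4  9 15 17 16 13 12
152  3  4  4  4  3  2  2  3  4  4  4  3  2  6 13 16 16 13 12 12
153  2  1  2  2  2  2  2  2  2  1  2  1  2  6 11 14 12 11 11 11
now
142  5  5  6  6  6  5  5  5  5  5  5  5  5  6  5  4  7 13 17 17
143  6  6  5  6  6  5  5  5  5  5  5  5  5  5  5  4  7 13 17 17
144  9  7  6  5  6  6  5  5  5  5  5  6  5  5  4  4  7 13 17 17
145 15 13  9  7  6  5  5  5  5  5  5  5  5  5  4  4  8 13 17 17
146 17 16 15 14  9  6  6  5  5  5  5  5  5  5  4  4  9 14 17 17
147 17 17 17 15  9  9 11  8  6  5  5  5  5  5  4  5 11 15 17 17
148 17 17 17 15  8 11 15 14 11  8  7  7  5  5  5  8 14 17 17 17
149 17 17 17 15  7 11 15 16 15 15 14 12  7  5  6 12 16 17 17 17
150 16 17 16 14  6  6 11 14 15 16 16 13  8  4  7 13 17 17 16 14
151  9 11 11 10  5  3  5  8 10 10 10  8  5  5 10 15 16 14 13 12
152  4  4  5  4  3  2  2  3  3  4  4  3  3  6 13 16 15 12 12 12
153  2  2  2  2  2  1  2  2  2  2  2  2  2  6 11 14 12 11 11 12
```

The force stays at about 2 N while moving, so the pin is sliding. I'll continue to the stop.

Call:
step_arm --motion '[0, 0, -0.3, 0, 0, 0, 1, 0, 0, -0.3, 0, 0, 0, 1, 0, 0, -0.3, 0, 0, 0, 1, 0, 0, -0.3, 0, 0, 0, 1, 0, 0, -0.3, 0, 0, 0, 1, 0, 0, -0.3, 0, 0, 0, 1, 0, 0, -0.2, 0, 0, 0, 1, 0, 0, 0, 0, 0, 0, 1, 0, 0, 0, 0, 0, 0, 1, 0, 0, 0, 0, 0, 0, 1]'

```text
time_s: 12.57
tool_pos: [629.0, -171.7, 79.0]
tcp_rot: [0.401, 3.116, 0.0]
ft_force: [-0.8, 0.6, 2.7]
opening: 0.7
finger_force: 1.5
```

Call:
step_arm --motion '[0, 0, -0.3, 0, 0, 0, 1, 0, 0, -0.3, 0, 0, 0, 1, 0, 0, -0.3, 0, 0, 0, 1, 0, 0, -0.3, 0, 0, 0, 1, 0, 0, 0, 0, 0, 0, 1, 0, 0, 0, 0, 0, 0, 1, 0, 0, 0, 0, 0, 0, 1, 0, 0, 0, 0, 0, 0, 1, 0, 0, 0, 0, 0, 0, 1, 0, 0, 0, 0, 0, 0, 1]'

```text
time_s: 13.4
tool_pos: [629.0, -171.7, 78.6]
tcp_rot: [0.401, 3.115, 0.0]
ft_force: [-2.6, 1.1, 6.9]
opening: 0.4
finger_force: 3.4
```

Call:
step_arm --motion '[0, 0, -0.3, 0, 0, 0, 1, 0, 0, -0.3, 0, 0, 0, 1, 0, 0, -0.2, 0, 0, 0, 1, 0, 0, 0, 0, 0, 0, 1, 0, 0, 0, 0, 0, 0, 1, 0, 0, 0, 0, 0, 0, 1, 0, 0, 0, 0, 0, 0, 1, 0, 0, 0, 0, 0, 0, 1, 0, 0, 0, 0, 0, 0, 1, 0, 0, 0, 0, 0, 0, 1]'

```text
time_s: 14.23
tool_pos: [629.1, -171.7, 78.6]
tcp_rot: [0.401, 3.115, -0.0]
ft_force: [-4.0, 0.3, 10.3]
opening: 0.1
finger_force: 5.0
```

The pin stopped hard: 10 N with no further travel after about 5.5 mm. So rivet a is home at TCP z 78.6, and the closed tips sit about 11 mm behind the TCP. Next I lift off and go to rivet b.

Call:
step_arm --motion '[0, 0, 12, 0, 0, 0, 1, 0, 0, 20, 0, 0, 0, 1, 0, 0, 14, 0, 0, 0, 1, -24.8, 26.6, 0, 0, 0, 0, 1, -24.8, 26.6, 0, 0, 0, 0, 1, -24.8, 26.6, 0, 0, 0, 0, 1, -24.8, 26.6, 0, 0, 0, 0, 1, -24.8, 26.6, 0, 0, 0, 0, 1, -24.8, 26.6, 0, 0, 0, 0, 1, 0, 0, 0, 0, 0, 0, 1]'

```text
time_s: 15.07
tool_pos: [474.7, -8.7, 122.7]
tcp_rot: [-0.396, -3.111, -0.002]
ft_force: [-1.7, -0.6, 0.3]
opening: 0.3
finger_force: 0.0
```

```bash
python3 - <<'E'
from workcell import *
import cv2,numpy as np
s=snapshot("side")["img"];w=snapshot("wrist");st=get_state();print(st["tool_pos"],st["ft_force"])
for k,X in {"a":[629.2,-170.8,90],"b":[480.2,-12.1,92],"c":[622.3,-10,92],"d":[486.1,-148,92]}.items():
    c=w["R"]@X+w["t"];print(k,(c[:2]/c[2]*w["fx"]+[w["cx"],w["cy"]]).round(1))
r=cv2.imread("side_raw.png")
P=[cv2.resize(i[140:215,232:322],(396,330),interpolation=2) for i in(r,s)]
W=cv2.resize(w["img"],(340,255),interpolation=cv2.INTER_AREA)
top=cv2.hconcat(P); bot=np.zeros((256,792,3),np.uint8); bot[:255,:340]=W
bot[:255,345:685]=cv2.resize(w["img"][110:290,160:400],(340,255),interpolation=2)
cv2.imwrite("pics/p5.png",cv2.vconcat([top,bot]))
E
```

```text
[479.99784244 -11.45062656 123.51184013] [ 0.38081546 -0.13742383  0.63399722]
a [116.9 418.6]
b [253.  213.9]
c [300.2 374.8]
d [ 75.3 265.5]
```

View pics/p5.png

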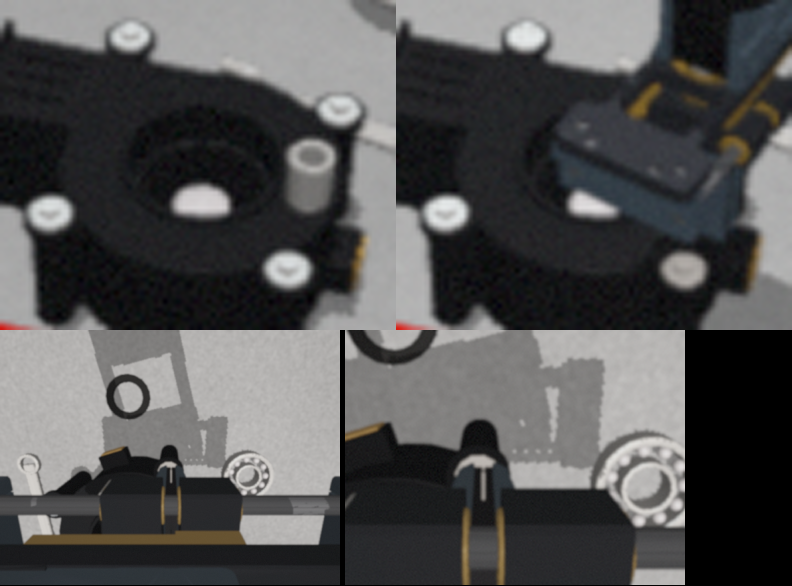

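The side view shows rivet a's top now evenly white, with its shadow mark gone, so the pin is flush. The blower hasn't moved. In the wrist view the tip is over rivet b, so I press b.

Call:
step_arm --motion '[0, 0, -12, 0, 0, 0, 1, 0, 0, -12, 0, 0, 0, 1, 0, 0, -10, 0, 0, 0, 1, 0, 0, -2, 0, 0, 0, 1, 0, 0, -0.5, 0, 0, 0, 1, 0, 0, -0.5, 0, 0, 0, 1, 0, 0, -0.5, 0, 0, 0, 1, 0, 0, -0.5, 0, 0, 0, 1, 0, 0, -0.5, 0, 0, 0, 1, 0, 0, -0.5, 0, 0, 0, 1]'

```text
time_s: 16.0
tool_pos: [480.4, -12.1, 84.4]
tcp_rot: [0.401, 3.115, 0.0]
ft_force: [-0.4, -0.4, -0.9]
opening: 0.7
finger_force: 0.0
```

Call:
step_arm --motion '[0, 0, -0.5, 0, 0, 0, 1, 0, 0, -0.5, 0, 0, 0, 1, 0, 0, -0.5, 0, 0, 0, 1, 0, 0, -0.5, 0, 0, 0, 1, 0, 0, -0.5, 0, 0, 0, 1, 0, 0, 0, 0, 0, 0, 1, 0, 0, 0, 0, 0, 0, 1, 0, 0, 0, 0, 0, 0, 1, 0, 0, 0, 0, 0, 0, 1, 0, 0, 0, 0, 0, 0, 1]'

```text
time_s: 16.83
tool_pos: [480.4, -12.1, 81.6]
tcp_rot: [0.401, 3.116, 0.0]
ft_force: [-0.7, -1.0, 4.5]
opening: 0.8
finger_force: 1.7
```

Rivet b is in contact and sliding at about 4 N.

Call:
step_arm --motion '[0, 0, -0.4, 0, 0, 0, 1, 0, 0, -0.4, 0, 0, 0, 1, 0, 0, -0.4, 0, 0, 0, 1, 0, 0, -0.4, 0, 0, 0, 1, 0, 0, -0.4, 0, 0, 0, 1, 0, 0, -0.3, 0, 0, 0, 1, 0, 0, 0, 0, 0, 0, 1, 0, 0, 0, 0, 0, 0, 1, 0, 0, 0, 0, 0, 0, 1, 0, 0, 0, 0, 0, 0, 1]'

```text
time_s: 17.67
tool_pos: [480.4, -12.1, 79.2]
tcp_rot: [0.401, 3.116, 0.0]
ft_force: [1.4, 0.8, 1.7]
opening: 0.6
finger_force: 1.0
```

Call:
step_arm --motion '[0, 0, -0.3, 0, 0, 0, 1, 0, 0, -0.3, 0, 0, 0, 1, 0, 0, -0.3, 0, 0, 0, 1, 0, 0, -0.3, 0, 0, 0, 1, 0, 0, -0.3, 0, 0, 0, 1, 0, 0, 0, 0, 0, 0, 1, 0, 0, 0, 0, 0, 0, 1, 0, 0, 0, 0, 0, 0, 1, 0, 0, 0, 0, 0, 0, 1, 0, 0, 0, 0, 0, 0, 1]'

```text
time_s: 18.5
tool_pos: [480.4, -12.1, 78.5]
tcp_rot: [0.401, 3.115, 0.0]
ft_force: [-0.2, -1.3, 8.1]
opening: 0.7
finger_force: 4.3
```

Rivet b is home: hard stop at TCP z 78.5 with 8 N. Next is rivet c.

Call:
step_arm --motion '[0, 0, 12, 0, 0, 0, 1, 0, 0, 20, 0, 0, 0, 1, 0, 0, 3.3, 0, 0, 0, 1, 35.5, 0.5, 0, 0, 0, 0, 1, 35.5, 0.5, 0, 0, 0, 0, 1, 35.5, 0.5, 0, 0, 0, 0, 1, 35.5, 0.5, 0, 0, 0, 0, 1, 0, 0, -10, 0, 0, 0, 1, 0, 0, -10, 0, 0, 0, 1, 0, 0, 0, 0, 0, 0, 1]'

```text
time_s: 19.33
tool_pos: [618.8, -10.0, 89.1]
tcp_rot: [-0.4, -3.108, 0.001]
ft_force: [-0.9, 0.7, -0.9]
opening: 0.7
finger_force: 0.0
```

Call:
step_arm --motion '[0, 0, -4, 0, 0, 0, 1, 0, 0, -2, 0, 0, 0, 1, 0, 0, -0.5, 0, 0, 0, 1, 0, 0, -0.5, 0, 0, 0, 1, 0, 0, -0.5, 0, 0, 0, 1, 0, 0, -0.5, 0, 0, 0, 1, 0, 0, -0.5, 0, 0, 0, 1, 0, 0, -0.5, 0, 0, 0, 1, 0, 0, 0, 0, 0, 0, 1, 0, 0, 0, 0, 0, 0, 1]'

```text
time_s: 20.17
tool_pos: [622.2, -10.1, 84.1]
tcp_rot: [-0.401, -3.116, -0.0]
ft_force: [0.0, 0.6, 0.8]
opening: 0.5
finger_force: 0.0
```

Call:
step_arm --motion '[0, 0, -0.5, 0, 0, 0, 1, 0, 0, -0.5, 0, 0, 0, 1, 0, 0, -0.5, 0, 0, 0, 1, 0, 0, -0.5, 0, 0, 0, 1, 0, 0, 0, 0, 0, 0, 1, 0, 0, 0, 0, 0, 0, 1, 0, 0, 0, 0, 0, 0, 1, 0, 0, 0, 0, 0, 0, 1, 0, 0, 0, 0, 0, 0, 1, 0, 0, 0, 0, 0, 0, 1]'

```text
time_s: 21.0
tool_pos: [622.3, -10.1, 82.1]
tcp_rot: [0.401, 3.116, 0.0]
ft_force: [-0.7, -0.5, 3.2]
opening: 0.3
finger_force: 1.7
```

Call:
step_arm --motion '[0, 0, -0.4, 0, 0, 0, 1, 0, 0, -0.4, 0, 0, 0, 1, 0, 0, -0.4, 0, 0, 0, 1, 0, 0, -0.4, 0, 0, 0, 1, 0, 0, -0.4, 0, 0, 0, 1, 0, 0, -0.4, 0, 0, 0, 1, 0, 0, -0.4, 0, 0, 0, 1, 0, 0, 0, 0, 0, 0, 1, 0, 0, 0, 0, 0, 0, 1, 0, 0, 0, 0, 0, 0, 1]'

```text
time_s: 21.83
tool_pos: [622.3, -10.1, 79.2]
tcp_rot: [0.401, 3.116, 0.0]
ft_force: [-0.2, 0.3, 2.2]
opening: 0.4
finger_force: 1.2
```

Call:
step_arm --motion '[0, 0, -0.3, 0, 0, 0, 1, 0, 0, -0.3, 0, 0, 0, 1, 0, 0, -0.3, 0, 0, 0, 1, 0, 0, -0.3, 0, 0, 0, 1, 0, 0, -0.3, 0, 0, 0, 1, 0, 0, 0, 0, 0, 0, 1, 0, 0, 0, 0, 0, 0, 1, 0, 0, 0, 0, 0, 0, 1, 0, 0, 0, 0, 0, 0, 1, 0, 0, 0, 0, 0, 0, 1]'

```text
time_s: 22.67
tool_pos: [622.3, -10.1, 78.6]
tcp_rot: [0.401, 3.115, 0.0]
ft_force: [-1.1, 0.7, 7.9]
opening: 0.7
finger_force: 3.6
```

Rivet c is home: stop at TCP z 78.6 with 8 N. Last is rivet d, passing high over the socket.

Call:
step_arm --motion '[0, 0, 15, 0, 0, 0, 1, 0, 0, 30, 0, 0, 0, 1, 0, 0, 5.3, 0, 0, 0, 1, -22.7, -23, 0, 0, 0, 0, 1, -22.7, -23, 0, 0, 0, 0, 1, -22.7, -23, 0, 0, 0, 0, 1, -22.7, -23, 0, 0, 0, 0, 1, -22.7, -23, 0, 0, 0, 0, 1, -22.7, -23, 0, 0, 0, 0, 1, 0, 0, 0, 0, 0, 0, 1]'

```text
time_s: 23.5
tool_pos: [481.3, -150.6, 127.2]
tcp_rot: [-0.405, -3.111, 0.002]
ft_force: [-0.0, -0.1, -0.7]
opening: 0.6
finger_force: 0.0
```

Call:
step_arm --motion '[0, 0, -15, 0, 0, 0, 1, 0, 0, -15, 0, 0, 0, 1, 0, 0, -7, 0, 0, 0, 1, 0, 0, -4, 0, 0, 0, 1, 0, 0, -1, 0, 0, 0, 1, 0, 0, -0.5, 0, 0, 0, 1, 0, 0, -0.5, 0, 0, 0, 1, 0, 0, -0.5, 0, 0, 0, 1, 0, 0, -0.5, 0, 0, 0, 1, 0, 0, 0, 0, 0, 0, 1]'

```text
time_s: 24.33
tool_pos: [486.2, -148.1, 84.3]
tcp_rot: [0.4, 3.115, -0.0]
ft_force: [1.6, 0.1, 0.1]
opening: 0.6
finger_force: 0.0
```

Call:
step_arm --motion '[0, 0, -0.5, 0, 0, 0, 1, 0, 0, -0.5, 0, 0, 0, 1, 0, 0, -0.5, 0, 0, 0, 1, 0, 0, -0.5, 0, 0, 0, 1, 0, 0, 0, 0, 0, 0, 1, 0, 0, 0, 0, 0, 0, 1, 0, 0, 0, 0, 0, 0, 1, 0, 0, 0, 0, 0, 0, 1, 0, 0, 0, 0, 0, 0, 1, 0, 0, 0, 0, 0, 0, 1]'

```text
time_s: 25.17
tool_pos: [486.2, -148.1, 82.1]
tcp_rot: [0.401, 3.116, 0.0]
ft_force: [-0.5, 0.9, 3.1]
opening: 0.2
finger_force: 1.7
```

Call:
step_arm --motion '[0, 0, -0.4, 0, 0, 0, 1, 0, 0, -0.4, 0, 0, 0, 1, 0, 0, -0.4, 0, 0, 0, 1, 0, 0, -0.4, 0, 0, 0, 1, 0, 0, -0.4, 0, 0, 0, 1, 0, 0, -0.4, 0, 0, 0, 1, 0, 0, -0.4, 0, 0, 0, 1, 0, 0, 0, 0, 0, 0, 1, 0, 0, 0, 0, 0, 0, 1, 0, 0, 0, 0, 0, 0, 1]'

```text
time_s: 26.0
tool_pos: [486.1, -148.1, 79.2]
tcp_rot: [0.401, 3.116, 0.0]
ft_force: [1.3, 0.7, 2.3]
opening: 0.4
finger_force: 1.1
```

Call:
step_arm --motion '[0, 0, -0.3, 0, 0, 0, 1, 0, 0, -0.3, 0, 0, 0, 1, 0, 0, -0.3, 0, 0, 0, 1, 0, 0, -0.3, 0, 0, 0, 1, 0, 0, -0.3, 0, 0, 0, 1, 0, 0, 0, 0, 0, 0, 1, 0, 0, 0, 0, 0, 0, 1, 0, 0, 0, 0, 0, 0, 1, 0, 0, 0, 0, 0, 0, 1, 0, 0, 0, 0, 0, 0, 1]'

```text
time_s: 26.83
tool_pos: [486.2, -148.2, 78.6]
tcp_rot: [0.401, 3.115, -0.0]
ft_force: [-1.3, 0.4, 8.7]
opening: 0.7
finger_force: 4.2
```

Rivet d is home with the same stop height and force. I lift well clear and come to rest, then check numerically that nothing moved.

Call:
step_arm --motion '[0, 0, 15, 0, 0, 0, 1, 0, 0, 30, 0, 0, 0, 1, 0, 0, 35, 0, 0, 0, 1, -10, 0, 35, 0, 0, 0, 1, -20, 0, 20, 0, 0, 0, 1, -20, 0, 0, 0, 0, 0, 1, -20, 0, 0, 0, 0, 0, 1, 0, 0, 0, 0, 0, 0, 1, 0, 0, 0, 0, 0, 0, 1, 0, 0, 0, 0, 0, 0, 1]'

```text
time_s: 27.67
tool_pos: [416.2, -148.1, 212.4]
tcp_rot: [-0.401, -3.115, -0.0]
ft_force: [-0.9, 0.0, -0.2]
opening: 0.7
finger_force: 0.0
```

```bash
python3 - <<'E'
from workcell import *
import cv2,numpy as np
s=snapshot("side")["img"];r=cv2.imread("side_raw.png")
for n,(u,v) in {"a":(261,148),"b":(297,201),"c":(243,188),"d":(309,165),"socket":(302,178),"bearing":(262,245),"driver":(235,219),"seal":(332,221)}.items():
    T=r[v-9:v+10,u-9:u+10]; R=s[v-15:v+16,u-15:u+16]
    _,m,_,l=cv2.minMaxLoc(cv2.matchTemplate(R,T,cv2.TM_CCOEFF_NORMED)); print(n,round(m,2),(l[0]-6,l[1]-6))
st=get_state();print(st["time_s"],st["tool_pos"],st["ft_force"])
E
```

```text
a 1.0 (0, 0)
b 0.99 (0, 0)
c 1.0 (0, 0)
d 1.0 (0, 0)
socket 1.0 (0, 0)
bearing 1.0 (0, 0)
driver 1.0 (0, 0)
seal 0.97 (0, 0)
27.7167 [ 416.48643997 -148.13345657  212.33966468] [ 0.23055136 -0.28886276 -0.83074768]
```

```bash
python3 -c "
from workcell import *
print(finish_job())"
```

```text
the job is handed in; nothing more can be done
None
```

I pressed all four rivets to their hard stops in the order a, b, c, d, peaking at about 10 N, and handed the job in at about 28 s; the side camera showed no movement of the blower, socket, bearing, screwdriver or seal, but I did not check the spanner, spray can, grease jar or dish, and no verdict came back.

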